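# Free the indexing table and hold its plunger back

### The job

The wheel hub on the indexing table is to be turned to its next stud, and I will turn it by hand while you hold the lock open. First slacken the table's clamp lever by swinging it anticlockwise (seen from above) all the way to its stop; then pull the index plunger straight up by its knob as far as it goes and keep holding it there, pin clear of the plate, so finish with the knob still in the gripper. Do not turn the table plate yourself, and leave the wrench, bush cup, bottle and wood block where they are.

Things in the scene. Friction and masses are not known exactly. Their poses are not given: they have to be found in the camera images.
- plunger_knob (a point): Centre of the plunger's round black pull knob, 33 mm in diameter, 27 mm tall (underside 13 mm below this point, top 14 mm above), on an upright spring plunger in a bracket over the near edge of the table plate. 32 mm below this point is the flat top of the bracket arm (36 mm wide); a 25 mm steel collar on it ends 23 mm below. No other thing within 40 mm of the knob at its height. z is up.
- plunger (a joint): How far the plunger is pulled straight up, in m: 0 = pin (12 mm thick steel, seen in the 15 mm gap between bracket arm and plate) seated 11 mm deep in the plate's hole; 0.011 = pin tip level with the plate's top; 0.016 = fully back, at its stop. A spring pushes it down: about 9 N to start it, 19 N at the stop; let go, it snaps down.
- lever_pivot (a point): Point on the vertical turning axis of the clamp lever, inside its round black boss (26 mm in diameter), 8 mm below the boss's top; the flat steel clamp strap under the boss is about 23 mm below this point. It rises about 2 mm off the plate's rim as the lever is slackened.
- lever_tip (a point): Centre of the 17 mm ball at the free end of the clamp lever, 78 mm out from the pivot axis, 8.5 mm higher than lever_pivot. The arm is a round black bar 13 mm thick running straight out from the boss, rising slightly to the tip. Under its outer half is free height of 80 mm or more down to the bench; 70 mm or more of free room on both sides all along its swing.
- clamp_lever (a joint): angle of the clamp lever in rad about the upward axis: it grows as the lever swings anticlockwise seen from above. Starts clamped somewhere between 0 and 0.4; slack, at its stop, at 1.5. It stays where it is left and needs about 3 to 4 N at 65 mm from the axis.
- turn_plate (a joint): Turning angle, in rad, of the round steel table plate (250 mm in diameter, top 70 mm above the bench) that carries the wheel hub; 0 where it stands now. Clamp and seated pin both lock it; with both off it can turn (about 8 N at its rim). The hub in its middle is 120 mm in diameter, with five upright studs that end 144 mm above the bench.
- index_table: the fixed grey-green cast base of the indexing table, bolted to the bench; origin on the bench at the table's turning axis. In its frame (z up) the plunger's axis is at x -0.103, y +0.033 and the lever's pivot axis at x -0.115, y -0.096.
- wrench_grip (a point): a loose combination wrench, 200 mm long, lying on the bench; this point is on its shank. Bystander.
- bush_cup_mid (a point): centre of a loose aluminium bush cup (a ring 64 mm in diameter, 45 mm tall) standing on the bench. Bystander.
- oil_bottle_mid (a point): centre of a loose white plastic bottle, 58 mm in diameter and 150 mm tall, standing on the bench. Bystander.
- wood_block_mid (a point): centre of a loose softwood packing block, 120 x 90 x 22 mm, lying on the bench. Bystander.

How it is judged:
On the way, in this order (a step that is already met when the one before it is completed fails the run):
1. the clamp lever is swung to its slack stop while the plunger is still seated (value of joint clamp_lever above 1.35 rad and value of joint plunger below 0.004 m), for 0.2 s.
2. the plunger is pulled fully back in the fingers (value of joint plunger above 0.0135 m and contact force between the fingers and plunger above 3 N), for 0.3 s.
At the end, for the whole second after the job is handed in: The fingers hold the plunger knob with at least 13.5 mm of its 16 mm stroke pulled up (pin 2.5 mm or more clear of the plate), the clamp lever stands at its slack stop (over 1.35 of 1.5 rad) and the plate has not turned by more than 0.05 rad; this lasts through the last second (all of step 2 and value of joint clamp_lever above 1.35 rad and value of joint turn_plate between -0.05 and 0.05 rad); the arm keeps its last pose, push and grip.
It fails at once if the plunger is pulled while the clamp is still on (value of joint plunger above 0.008 m and value of joint clamp_lever below 1.2 rad).
It fails at once if the table plate is turned (value of joint turn_plate above 0.08 rad or value of joint turn_plate below -0.08 rad).
It fails at once if a bystander is moved (distance of any of wrench_grip, bush_cup_mid, oil_bottle_mid, wood_block_mid from where it was at the start of the episode above 0.03 m).
It also fails if it takes over 48 s, if anything falls off the work surface, if the arm or the gripper's body presses on something with over 40 N, if the wrist force passes 120 N, or if a joint passes its speed limit or range.

### The arm

A 7-joint arm with a two-finger parallel gripper is mounted at the origin on the work surface. World frame = base frame: x ahead of the robot, y to its left, z up, the work surface at z = 0. Lengths are in m, angles in rad, forces in N, time in s.
With the tool pointing down it reaches from about 0.425 to 0.8 m from the base axis. Payload 8.3 kg.
Tool frame: the origin (TCP) lies at the very end of the fingers, on their centre line; the grasp point (between the pads) lies 19 mm behind it; z points along the fingers, y is the line along which they close (so a half turn about z gives the same grasp; the last joint's range is limited). The gripper opens to 85 mm and grips with 20 to 120 N. Pads are 22 mm wide; open, the fingers measure 114 mm over their backs; the gripper's body (76 mm by 85 mm) begins 54 mm behind the grasp point. The pads swing forward as they close: fully open they stand 13 mm farther back than shut.
Start: joints at [1.115, 0.383, 0.016, 1.37, -0.006, 1.388, -0.046], TCP at [0.239, -0.577, 0.208] pointing down, gripper open.
Joint ranges: [-2.95, 2.95], [-0.25, 2.06], [-1.52, 1.56], [0.18, 2.33], [-1.44, 4.58], [0.02, 2.06], [-3.01, 3.01]. Speed limits (rad/s): [2.39, 2.39, 3.01, 3.01, 3.14, 3.14, 3.14].

### API

Orientations are given as a 3x3 rotation matrix whose columns are the frame's x, y, z axes.
In Python, from plant import robot gives the robot as it stands.
- The arm moves only by the tool carry_out, never from a script. Its argument "plan" is one flat list of numbers, 5 for each row, row after row: the shift along the tool's x, y, z in cm, then the turn about the tool's z in degrees, then the closure in counts, from 0 (fully open) to 255 (shut). A call has 1 to 20 rows; each row shifts and turns the commanded pose from where the row before left it, along the tool's axes as they then stand; what a row does not reach is not made up. A row lasts 1/12 s, in which the tool goes at most 41.7 mm and 7.16 degrees, less where a joint would pass 70% of its speed; a pose out of reach is approached as far as the arm can. A call with a gripper value outside its range is refused whole. The fingers move at their own pace and stop on an object; "newtons" is the grip in N (left out, the last holds). Time passes only in rows, so rows that do not move let the fingers close. It gives the time, the measured TCP pose, the force, the opening and the grip force at its end, in the units of the state.
- robot.get_obs(): the state, without advancing time (a new reading comes with each control period).
- robot.get_image(name): name is "scene" or "top" or "wrist"; returns a dict with "color" (384x512x3 uint8, red, green, blue), "camera_matrix" (3x3 intrinsics, pixels), "D" ([k1, k2, p1, p2, k3] as OpenCV has them; the pictures are not rectified), "R" (3x3) and "t" (3): a world point X has camera coordinates R X + t; the wrist camera has in their place "T_tool_cam" (4x4, takes a point from camera to tool coordinates, whose origin is the TCP and whose axes are the flange's). Camera axes: x right, y down, z forward; pixel columns grow to the right and rows downward; lengths in m; the calibration is good to about 2 mm. A picture is of the moment at which its call begins: read the wrist's pose just before it. There is no depth.
- robot.close_job(): hands the job in; it is judged then, once.
The state is a dict: "t": time; "joint_positions": joint angles; "joint_velocities": joint speeds; "joint_efforts": joint torques, N m; "tool_pos": TCP position; "ee_rot": TCP orientation; "contact_force": force on the tool from outside, world axes, zero at the start; "torque": the same for the moment, N m; "width": finger opening in m; "grip_force": force on a finger pad.
Only numpy, scipy, OpenCV 4.12 (cv2) and the standard library are available. Lean on these libraries where they do the work, as an engineer would, in place of code of your own. Each camera call takes 0.05 s, during which the arm holds its last target. There are 200 camera calls.

## Working session

There is one attempt and no reset: what is moved stays moved. The work goes in short steps, Python scripts to look and compute and a tool call to move; the robot and the scene stay as the last step left them, time stands still between calls to the robot, and variables do not carry over. Pictures are saved under pics/ and viewed, at most 12 in all, crops included, and the job is handed in when it is done.

Besides the shell and the picture viewer there is one more tool, called after "Call:" as name(argument=value, ...) on one line, values as JSON. carry_out: Moves the arm, as the interface text tells. Its arguments: {"type":"object","properties":{"plan":{"type":"array"},"newtons":{"type":"number"}},"required":["plan"]}

```bash
mkdir -p pics; python3 - <<'E'
from plant import robot
import cv2,numpy as np
o=robot.get_obs();print(o['t'],o['tool_pos'],o['ee_rot'],o['width'])
for n in('scene','top'):
    d=robot.get_image(n);cv2.imwrite(f'pics/{n}0.png',d['color'][:,:,::-1]);np.savez(f'pics/{n}.npz',**{k:np.array(v) for k,v in d.items()})
    print(n,d['camera_matrix'],d['D'],-np.array(d['R']).T@d['t'])
E
```

```text
0.0 [ 0.23905336 -0.5768739   0.20715635] [[ 9.23838639e-01  3.82781344e-01 -7.82528664e-04]
 [ 3.82782144e-01 -9.23836823e-01  1.83181828e-03]
 [-2.17429317e-05 -1.99184250e-03 -9.99998016e-01]] 0.08552477084716076
scene [[417.09173137   0.         252.82202943]
 [  0.         417.09173137 189.38026705]
 [  0.           0.           1.        ]] [-0.14300702  0.          0.          0.          0.        ] [ 1.33350292 -0.4218772   0.91509155]
top [[346.47442307   0.         256.87674826]
 [  0.         346.47442307 190.18659339]
 [  0.           0.           1.        ]] [-0.0781419  0.         0.         0.         0.       ] [ 0.35384719 -0.02532283  1.18735735]
```

View pics/scene0.png

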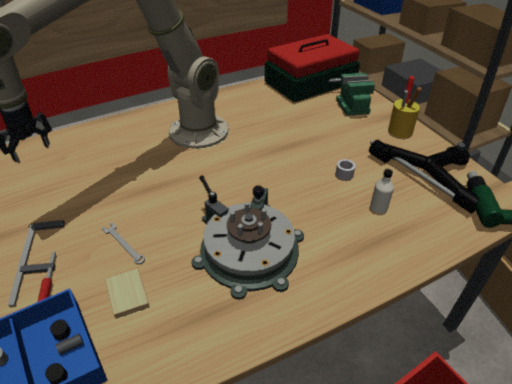

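View pics/top0.png

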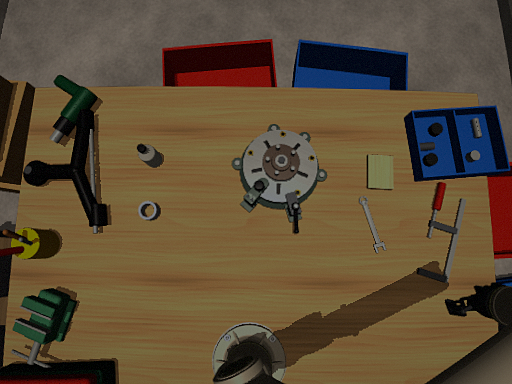

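The scene view shows the table centred near (250,240), with the knob near (259,192) and the lever near (208,195). In the top view the hub is at (281,161), the knob near (258,186), and the lever runs from (292,203) to (296,230). I'll enlarge both.

```bash
python3 - <<'E'
import cv2,numpy as np
a=cv2.imread('pics/scene0.png')[165:265,185:285];b=cv2.imread('pics/top0.png')[140:240,232:332]
f=lambda i:cv2.resize(np.clip(i.astype(float)*1.6,0,255).astype(np.uint8),(400,400),interpolation=cv2.INTER_CUBIC)
cv2.imwrite('pics/c1.png',np.hstack([f(a),f(b)]))
E
```

```text
(no output)
```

View pics/c1.png

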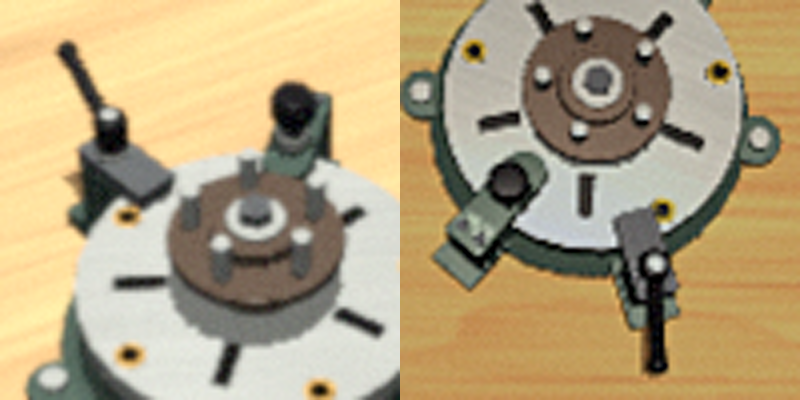

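In the crops (full-image pixels), the knob is at scene (258.2,191.2) and top (258.7,185.5). The lever tip is at scene (201.8,177.2) and top (296.2,231.5). The boss's bright top is at scene (212.5,193.7) and top (296,205.4).

```bash
cat > h.py <<'E'
import cv2,numpy as np
from scipy.optimize import least_squares
def tri(obs):
    """obs: list of (K,D,R,t,uv) -> point, pixel residuals"""
    f=lambda X:np.concatenate([cv2.projectPoints(X.reshape(1,3),cv2.Rodrigues(np.array(R))[0],np.array(t),np.array(K),np.array(D))[0].ravel()-uv for K,D,R,t,uv in obs])
    r=least_squares(f,[.5,0,.1]);return r.x,r.fun
E
python3 - <<'E'
from h import *
S,T=np.load('pics/scene.npz'),np.load('pics/top.npz')
g=lambda d,uv:(d['camera_matrix'],d['D'],d['R'],d['t'],np.array(uv)-.4)
P={}
for n,a,b in[('knob',(258.2,191.2),(258.7,185.5)),('tip',(201.8,177.2),(296.2,231.5)),('boss',(212.5,193.7),(296,205.4)),('hubtop',(249,219),(281.3,160.3))]:
    P[n],r=tri([g(S,a),g(T,b)]);print(n,P[n].round(4),r.round(1))
print(np.linalg.norm((P['tip']-P['boss'])[:2]),np.linalg.norm((P['knob']-P['boss'])[:2]),np.hypot(.012,.129))
# table yaw from knob->boss
d=(P['boss']-P['knob'])[:2];yaw=np.arctan2(d[1],d[0])-np.arctan2(-.129,-.012)
c,s=np.cos(yaw),np.sin(yaw);R=np.array([[c,-s],[s,c]]);print('yaw',yaw,'centre',P['knob'][:2]-R@[-.103,.033],P['boss'][:2]-R@[-.115,-.096])
print(np.linalg.norm(P['knob'][:2]))
E
```

```text
knob [ 0.5558 -0.0209  0.1361] [ 0.2 -0.   0.2  0.1]
tip [ 0.4167 -0.1373  0.1278] [ 0.1 -0.   0.1  0. ]
boss [ 0.4972 -0.1366  0.1265] [ 0. -0.  0.  0.]
hubtop [ 0.6385 -0.0905  0.1319] [ 0.1 -0.   0.1  0. ]
0.0804859335453309 0.12968634153298697 0.12955693729013512
yaw -0.3764872438429381 centre [ 0.63947334 -0.08945047] [ 0.63941482 -0.08956589]
0.5562124647577178
```

Residuals are under 0.2 px. The lever length and the knob-to-pivot distance match the given sizes, and both points give the same table centre. Next I close the fingers and move above the +y side of the lever, then turn the tool to face along the swing.

Call:
carry_out(plan=[2.6,-2.65,0,0,255,2.6,-2.65,0,0,255,2.6,-2.65,0,0,255,2.6,-2.65,0,0,255,2.6,-2.65,0,0,255,2.6,-2.65,0,0,255,2.6,-2.65,0,0,255,2.6,-2.65,0,0,255,2.6,-2.65,0,0,255,2.6,-2.65,0,0,255,2.6,-2.65,0,0,255,2.6,-2.65,0,0,255,2.6,-2.65,0,0,255,2.6,-2.65,0,0,255,0,0,0,5.6,255,0,0,0,5.6,255,0,0,0,5.6,255,0,0,0,5.6,255,0,0,0,0,255,0,0,0,0,255], newtons=60)

```text
t: 1.77
tool_pos: [0.4333, -0.0953, 0.208]
ee_rot: [[1.0, 0.005, -0.0], [0.005, -1.0, 0.0], [-0.0, -0.0, -1.0]]
contact_force: [0.8, 0.1, -0.0]
width: -0.0004
grip_force: 0.0
```

Call:
carry_out(plan=[0,0,2.5,0,255,0,0,2.5,0,255,0,0,2.5,0,255,0,0,2.5,0,255,0,0,0,0,255,0,1,0,0,255,0,1,0,0,255,0,0.5,0,0,255,0,0,0,0,255])

```text
t: 2.52
tool_pos: [0.4344, -0.1228, 0.1097]
ee_rot: [[1.0, -0.001, 0.002], [-0.001, -1.0, -0.001], [0.002, 0.001, -1.0]]
contact_force: [-0.2, 0.2, -0.2]
width: -0.0002
grip_force: 0.0
```

Call:
carry_out(plan=[-0.1,0.55,0,-5,255,-0.1,0.55,0,-5,255,-0.1,0.55,0,-5,255,-0.1,0.55,0,-5,255,-0.1,0.55,0,-5,255,-0.1,0.55,0,-5,255,-0.1,0.55,0,-5,255,-0.1,0.55,0,-5,255,-0.1,0.55,0,-5,255,0,0,0,0,255,0,0,0,0,255])

```text
t: 3.43
tool_pos: [0.4423, -0.1689, 0.1089]
ee_rot: [[0.708, 0.706, 0.001], [0.706, -0.708, -0.0], [0.001, 0.001, -1.0]]
contact_force: [-0.6, -0.2, -0.1]
width: -0.0001
grip_force: 0.0
```

```bash
python3 - <<'E'
from plant import robot
import cv2,numpy as np
o=robot.get_obs();P=np.array([.4972,-.137,.1185]);print((o['ee_rot'].T if hasattr(o['ee_rot'],'T') else np.array(o['ee_rot']).T)@(P-o['tool_pos']),o['joint_positions'],o['contact_force'])
d=robot.get_image('top')['color'][:,:,::-1][140:240,232:332]
e=robot.get_image('scene')['color'][:,:,::-1][130:230,170:270]
cv2.imwrite('pics/c2.png',np.hstack([cv2.resize(i,(400,400),interpolation=cv2.INTER_CUBIC) for i in(e,d)]))
E
```

```text
[ 0.0613986   0.01622986 -0.00958085] [ 0.68560194  0.16216494 -0.42357819  1.89464456  0.07445708  1.09898049
 -0.55357045] [-0.62378588 -0.22435523 -0.10177895]
```

View pics/c2.png

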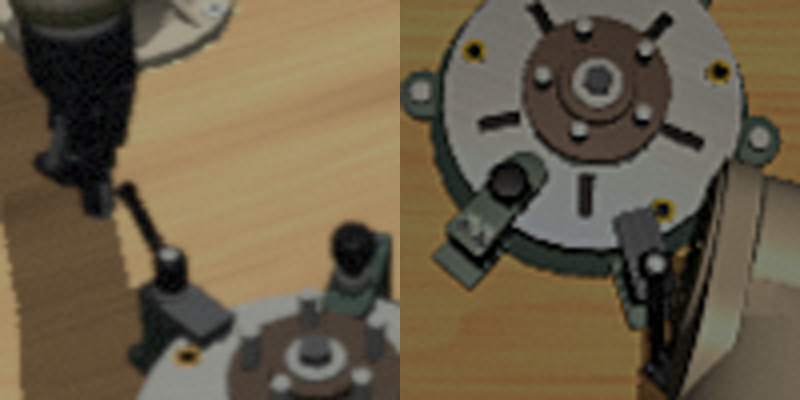

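The lever has not moved and the fingers are next to it. I'll project the reported TCP into both views to see where the fingers are.

```bash
python3 - <<'E'
from plant import robot
import cv2,numpy as np
o=robot.get_obs();R=np.array(o['ee_rot']);p=np.array(o['tool_pos'])
d=robot.get_image('scene');im=d['color'][:,:,::-1].copy()
w=robot.get_image('wrist');wi=w['color'][:,:,::-1].copy()
pr=lambda X,d,R,t:cv2.projectPoints(np.array(X,float).reshape(-1,3),cv2.Rodrigues(np.array(R))[0],np.array(t),np.array(d['camera_matrix']),np.array(d['D']))[0].reshape(-1,2)
T=np.array(w['T_tool_cam']);print(T.round(3))
X=[p,p-.05*R[:,2],[.4972,-.137,.127],[.4195,-.137,.127]]
s=pr(X,d,d['R'],d['t']);print('scene',s)
Rc=(R@T[:3,:3]).T;tc=-Rc@(p+R@T[:3,3]);q=pr(X,w,Rc,tc);print('wrist',q)
for u in q: cv2.circle(wi,tuple(int(round(v)) for v in u),3,(0,0,255),1)
c=cv2.resize(im[130:230,170:270],(384,384),interpolation=cv2.INTER_CUBIC)
for u in s: cv2.circle(c,tuple(int(v) for v in (u-[170,130])*3.84),4,(0,0,255),1)
cv2.imwrite('pics/c3.png',cv2.resize(np.hstack([c,wi]),(800,343)))
E
```

```text
[[ 0.001 -0.953 -0.302  0.077]
 [ 1.     0.001  0.     0.   ]
 [ 0.    -0.302  0.953 -0.166]
 [ 0.     0.     0.     1.   ]]
scene [[195.30545118 189.8672272 ]
 [193.63184553 176.71951116]
 [211.94897566 193.22158253]
 [201.96371898 177.52353786]]
wrist [[265.15920966 235.61375333]
 [264.79559426 287.61021197]
 [302.9099947  126.90337398]
 [187.90444023 239.74377035]]
```

View pics/c3.png

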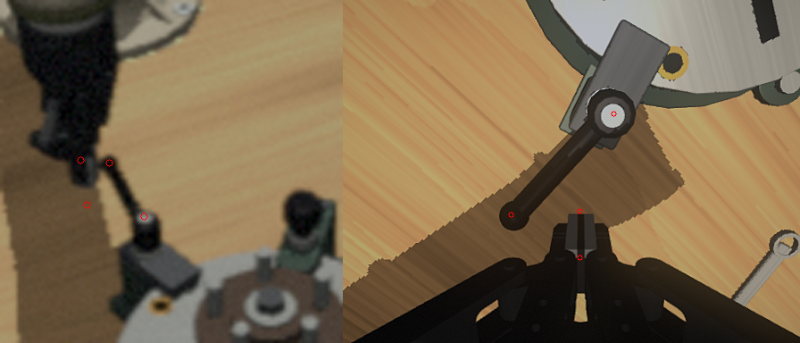

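The lever is where I measured it in both views, and the fingers went over it: their visible end sits higher than the reported TCP (scene (194,184) against a projected (195,190)). I'll triangulate the real fingertip.

```bash
python3 - <<'E'
from plant import robot
from h import *
o=robot.get_obs();R=np.array(o['ee_rot']);p=np.array(o['tool_pos'])
S=np.load('pics/scene.npz');w=robot.get_image('wrist');T=np.array(w['T_tool_cam']);Rc=(R@T[:3,:3]).T;tc=-Rc@(p+R@T[:3,3])
X,r=tri([(S['camera_matrix'],S['D'],S['R'],S['t'],np.array([194.2,183.7])),(w['camera_matrix'],w['D'],Rc,tc,np.array([265.6,238.5]))])
print(X,r.round(1),'tip in tool frame',R.T@(X-p),p,o['width'])
im=w['color'][150:384,170:370,::-1];cv2.imwrite('pics/w1.png',cv2.resize(np.clip(im*2.0,0,255).astype(np.uint8),None,fx=2.5,fy=2.5))
E
```

```text
[ 0.4475996  -0.163043    0.12898415] [2.8 1.5 0.  0.5] tip in tool frame [ 0.00773     0.00029509 -0.02055496] [ 0.44193405 -0.16830441  0.10842775] -4.9404388008212165e-05
```

View pics/w1.png

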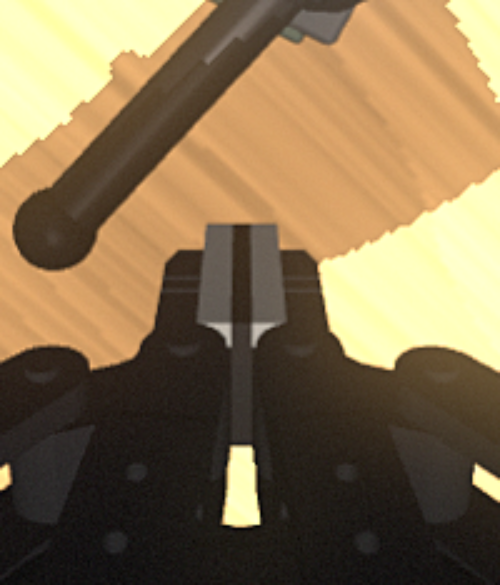

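The fingertip is about 20 mm above the reported TCP: the closed pads end near crop (240,225), and triangulation gives tool z = -20.6 mm. I'll use that offset, go back over the lever to its +y side, and come down lower.

Call:
carry_out(plan=[0,0,-2,0,255,0,0,-2,0,255,0.1,-0.55,0,5,255,0.1,-0.55,0,5,255,0.1,-0.55,0,5,255,0.1,-0.55,0,5,255,0.1,-0.55,0,5,255,0.1,-0.55,0,5,255,0.1,-0.55,0,5,255,0.1,-0.55,0,5,255,0.1,-0.55,0,5,255,0,-1,0,0,255,0,-1,0,0,255,0,-1,0,0,255,0,0,0,0,255,0,0,2,0,255,0,0,2,0,255,0,0,2,0,255,0,0,0,0,255,0,0,0,0,255])

```text
t: 5.35
tool_pos: [0.4286, -0.091, 0.0878]
ee_rot: [[1.0, 0.003, -0.002], [0.003, -1.0, 0.001], [-0.002, -0.001, -1.0]]
contact_force: [-0.4, -0.4, 0.6]
width: 0.0002
grip_force: 0.0
```

Call:
carry_out(plan=[0,0.5,0,0,255,0,0.5,0,0,255,0,0.5,0,0,255,0,0.5,0,0,255,0,0.5,0,0,255,0,0.5,0,0,255,0,0,0,0,255])

```text
t: 5.93
tool_pos: [0.4295, -0.1221, 0.0885]
ee_rot: [[1.0, 0.001, 0.0], [0.001, -1.0, 0.0], [0.0, -0.0, -1.0]]
contact_force: [-0.7, 0.7, 0.2]
width: 0.0003
grip_force: 0.1
```

Call:
carry_out(plan=[0.1,0.55,0,-5,255,0.1,0.55,0,-5,255,0,0.55,0,-5,255,0,0.55,0,-5,255,0,0,0,0,255])

```text
t: 6.35
tool_pos: [0.4334, -0.1431, 0.0878]
ee_rot: [[0.938, 0.347, -0.002], [0.347, -0.938, 0.001], [-0.002, -0.001, -1.0]]
contact_force: [-1.7, 0.4, -0.6]
width: 0.0
grip_force: 0.6
```

```bash
python3 - <<'E'
from plant import robot
import cv2,numpy as np
w=robot.get_image('wrist')['color'][60:384,100:420,::-1];s=robot.get_image('scene')['color'][130:230,170:270,::-1]
cv2.imwrite('pics/w2.png',np.hstack([cv2.resize(np.clip(w*1.6,0,255).astype(np.uint8),(400,400)),cv2.resize(np.clip(s*1.6,0,255).astype(np.uint8),(400,400),interpolation=2)]))
E
```

```text
(no output)
```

View pics/w2.png

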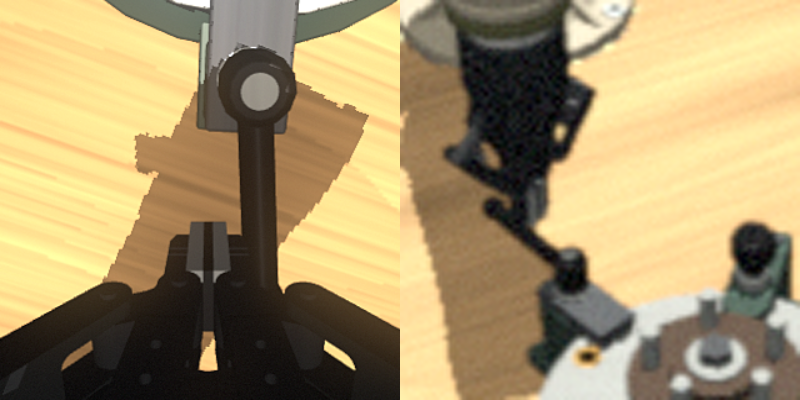

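The fingers are now beside the bar and pushing it. The lever has swung about 20° and lies parallel to tool x, so I continue the arc.

Call:
carry_out(plan=[-0.12,0.56,0,-5,255,-0.12,0.56,0,-5,255,-0.12,0.56,0,-5,255,-0.12,0.56,0,-5,255,-0.12,0.56,0,-5,255,-0.12,0.56,0,-5,255,-0.12,0.56,0,-5,255,-0.12,0.56,0,-5,255,0,0,0,0,255])

```text
t: 7.2
tool_pos: [0.4541, -0.1829, 0.0882]
ee_rot: [[0.497, 0.868, 0.0], [0.868, -0.497, 0.001], [0.001, -0.0, -1.0]]
contact_force: [0.1, 0.8, -0.1]
width: -0.0003
grip_force: 0.3
```

Call:
carry_out(plan=[-0.12,0.56,0,-5,255,0,0,0,0,255])

```text
t: 7.37
tool_pos: [0.4563, -0.1855, 0.0879]
ee_rot: [[0.42, 0.907, -0.004], [0.907, -0.42, 0.002], [0.0, -0.005, -1.0]]
contact_force: [-9.2, 6.5, 8.2]
width: -0.0003
grip_force: 6.5
```

Call:
carry_out(plan=[-0.1,0.4,0,-4,255,0,0,0,0,255])

```text
t: 7.53
tool_pos: [0.4564, -0.1866, 0.0875]
ee_rot: [[0.357, 0.934, -0.011], [0.934, -0.357, 0.004], [0.0, -0.011, -1.0]]
contact_force: [-23.3, 13.3, 20.3]
width: -0.0002
grip_force: 16.0
```

The force rises sharply after about 65° of swing, which fits the stop. I'll back off and check.

Call:
carry_out(plan=[0,-0.8,0,0,255,0,-1.5,0,0,255,0,0,-2,0,255,0,0,-3,0,255,0,0,-3,0,255,0,0,-3,0,100,0,0,0,0,0,0,0,0,0,0])

```text
t: 8.2
tool_pos: [0.4409, -0.182, 0.2002]
ee_rot: [[0.361, 0.933, 0.004], [0.933, -0.361, -0.003], [-0.001, 0.005, -1.0]]
contact_force: [0.2, 0.1, -0.6]
width: 0.0359
grip_force: 0.0
```

```bash
python3 - <<'E'
from plant import robot
import cv2,numpy as np
o=robot.get_obs();R=np.array(o['ee_rot']);p=np.array(o['tool_pos']);print(p,o['contact_force'],o['width'],np.array(o['joint_positions']).round(2))
w=robot.get_image('wrist');s=robot.get_image('scene')['color'][130:230,170:270,::-1]
wi=w['color'][:,:,::-1].copy();T=np.array(w['T_tool_cam']);Rc=(R@T[:3,:3]).T;tc=-Rc@(p+R@T[:3,3])
np.savez('pics/w3.npz',K=w['camera_matrix'],D=w['D'],R=Rc,t=tc)
cv2.imwrite('pics/w3.png',np.hstack([wi,cv2.resize(s,(288,384),interpolation=2)]))
E
```

```text
[ 0.44094199 -0.1819944   0.20022319] [ 0.17362041  0.06322067 -0.64635953] 0.035927538518289795 [ 0.8   0.09 -0.51  1.76  0.05  1.3  -0.08]
```

View pics/w3.png

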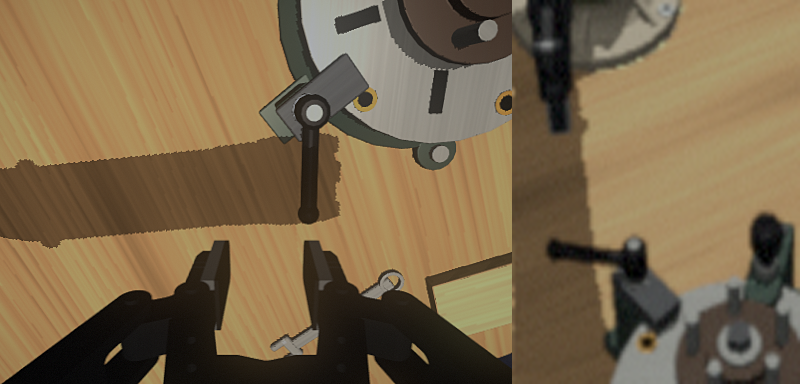

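The lever now points almost along tool x, from pivot (314,112) to tip (307,213), and nothing else has been disturbed. I'll compute the swing and the move to the knob.

```bash
python3 - <<'E'
import numpy as np,cv2
from plant import robot
d=np.load('pics/w3.npz');C=-d['R'].T@d['t']
def ray(uv,z):
    n=cv2.undistortPoints(np.array([[uv]],float),d['K'],d['D']).ravel();v=d['R'].T@np.array([*n,1]);return C+v*(z-C[2])/v[2]
a=ray((314,112),.1285);b=ray((307,213),.129);e=b-a;print(a,b,np.hypot(*e[:2]),'swing deg',(np.degrees(np.arctan2(e[1],e[0]))%360)-180)
o=robot.get_obs();R=np.array(o['ee_rot']);print(R.T@(np.array([.5558,-.0209,.2])-o['tool_pos']))
# table radial dir at knob
print('radial deg',np.degrees(np.arctan2(-.0209+.0895,.5558-.6394)))
E
```

```text
[ 0.49539304 -0.13687175  0.1285    ] [ 0.46601343 -0.20698162  0.129     ] 0.07601680837222566 swing deg 67.26383698974306
[ 0.19171375  0.05103157 -0.00238765]
radial deg 140.6285823184723
```

A swing of 67° (1.17 rad) ending in a hard stop puts the start at about 0.33 rad, inside the given 0 to 0.4. Now I go above the knob with the fingers open and closing tangentially to the table.

Call:
carry_out(plan=[3.2,0.85,0,0,0,3.2,0.85,0,0,0,3.2,0.85,0,0,0,3.2,0.85,0,0,0,3.2,0.85,0,0,0,3.2,0.85,0,0,0,0,0,0,-6.5,0,0,0,0,-6.5,0,0,0,0,-6.5,0,0,0,0,-6.5,0,0,0,0,-6.5,0,0,0,0,-6.5,0,0,0,0,-6.5,0,0,0,0,-6.5,0,0,0,0,-6.5,0,0,0,0,-6.5,0,0,0,0,-6.5,0,0,0,0,0,0,0,0,0,0,0,0,0,0,0,0])

```text
t: 9.97
tool_pos: [0.5553, -0.0204, 0.1974]
ee_rot: [[-0.77, 0.638, -0.001], [0.638, 0.77, 0.0], [0.001, -0.001, -1.0]]
contact_force: [0.1, 0.7, 0.1]
width: 0.0855
grip_force: 0.0
```

```bash
python3 - <<'E'
from plant import robot
import cv2,numpy as np
o=robot.get_obs();R=np.array(o['ee_rot']);p=np.array(o['tool_pos']);print(p,R.round(3),o['width'],np.array(o['joint_positions']).round(2))
w=robot.get_image('wrist');T=np.array(w['T_tool_cam']);Rc=(R@T[:3,:3]).T;tc=-Rc@(p+R@T[:3,3])
k=np.array([.5558,-.0209,.1361]);X=np.array([k,k+[0,0,.014],k-[0,0,.013]])
q=cv2.projectPoints(X,cv2.Rodrigues(Rc)[0],tc,np.array(w['camera_matrix']),np.array(w['D']))[0].reshape(-1,2);print(q)
np.savez('pics/w4.npz',K=w['camera_matrix'],D=w['D'],R=Rc,t=tc,p=p,Rt=R)
wi=np.clip(w['color'][:,:,::-1]*1.6,0,255).astype(np.uint8)
for u in q: cv2.circle(wi,tuple(int(round(v)) for v in u),2,(0,0,255),-1)
cv2.imwrite('pics/w4.png',cv2.resize(wi,(768,576)))
print('knob in tool',R.T@(k-p))
E
```

```text
[ 0.55532991 -0.02036902  0.19740392] [[-0.77   0.638 -0.001]
 [ 0.638  0.77   0.   ]
 [ 0.001 -0.001 -1.   ]] 0.08549023883569207 [ 0.64  0.35 -0.83  1.55  0.26  1.36  0.66]
[[266.16192063 200.55572893]
 [266.1503879  207.07959021]
 [266.17153656 195.11586888]]
knob in tool [-7.73632168e-04 -7.76760065e-05  6.13030889e-02]
```

View pics/w4.png

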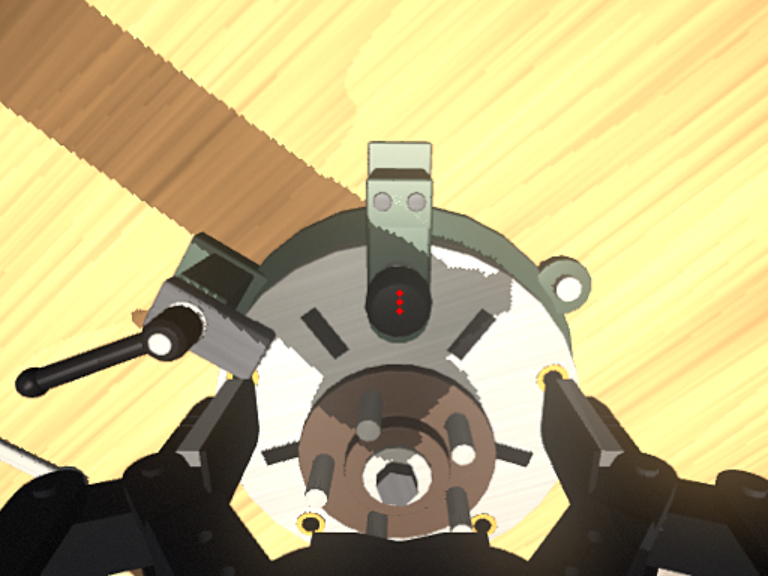

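The knob is centred at (399,301), on the projected point to within about 1 mm, and the fingers clear everything. I descend to TCP 0.093, which puts the real fingertips at about 0.12, level with the knob's underside.

Call:
carry_out(plan=[0,0,2.1,0,0,0,0,2.1,0,0,0,0,2.1,0,0,0,0,2.1,0,0,0,0,1,0,0,0,0,1,0,0,0,0,0,0,0,0,0,0,0,0])

```text
t: 10.68
tool_pos: [0.5559, -0.0202, 0.0945]
ee_rot: [[-0.773, 0.635, 0.0], [0.635, 0.773, 0.0], [0.0, 0.0, -1.0]]
contact_force: [0.4, -0.5, 1.5]
width: 0.0858
grip_force: 0.0
```

Call:
carry_out(plan=[0,0,0,0,120,0,0,0,0,255,0,0,0,0,255,0,0,0,0,255,0,0,0,0,255,0,0,0,0,255,0,0,0,0,255,0,0,0,0,255,0,0,0,0,255,0,0,0,0,255], newtons=90)

```text
t: 11.52
tool_pos: [0.5554, -0.0213, 0.0953]
ee_rot: [[-0.772, 0.635, -0.0], [0.635, 0.772, -0.002], [-0.001, -0.002, -1.0]]
contact_force: [-5.6, -2.2, 10.5]
width: 0.0295
grip_force: 88.7
```

Width is 29.5 mm against a 33 mm knob, so I'll check the grip height.

```bash
python3 - <<'E'
from plant import robot
import cv2,numpy as np
s=robot.get_image('scene')['color'][150:220,215:305,::-1];w=robot.get_image('wrist')['color'][130:384,100:426,::-1]
f=lambda i,z:cv2.resize(np.clip(i*1.7,0,255).astype(np.uint8),z,interpolation=2)
cv2.imwrite('pics/g.png',np.hstack([f(s,(400,311)),f(w,(400,311))]))
E
```

```text
(no output)
```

View pics/g.png

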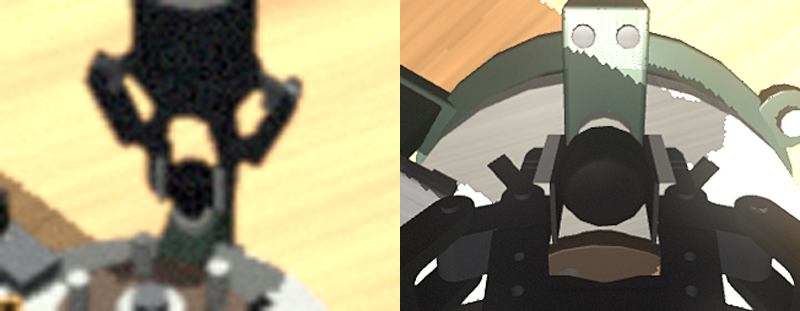

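The pads cover the knob from both sides (scene crop: knob at y 157 to 215, pads y 150 to 205), so the grip is sound. Now I pull straight up.

Call:
carry_out(plan=[0,0,-0.2,0,255,0,0,-0.2,0,255,0,0,-0.2,0,255,0,0,-0.2,0,255,0,0,-0.2,0,255,0,0,-0.2,0,255,0,0,0,0,255,0,0,0,0,255])

```text
t: 12.28
tool_pos: [0.5552, -0.0212, 0.1053]
ee_rot: [[-0.772, 0.635, -0.001], [0.635, 0.772, -0.0], [0.001, -0.001, -1.0]]
contact_force: [4.5, -2.4, -15.2]
width: 0.0298
grip_force: 90.0
```

Call:
carry_out(plan=[0,0,-0.2,0,255,0,0,-0.2,0,255,0,0,-0.2,0,255,0,0,-0.1,0,255,0,0,0,0,255,0,0,0,0,255])

```text
t: 12.78
tool_pos: [0.5552, -0.0212, 0.1115]
ee_rot: [[-0.772, 0.635, -0.002], [0.635, 0.772, 0.0], [0.001, -0.001, -1.0]]
contact_force: [6.5, -3.7, -20.7]
width: 0.0298
grip_force: 91.8
```

Call:
carry_out(plan=[0,0,-0.1,0,255,0,0,0,0,255,0,0,0,0,255,0,0,0,0,255,0,0,0,0,255,0,0,0,0,255])

```text
t: 13.28
tool_pos: [0.5551, -0.0212, 0.1116]
ee_rot: [[-0.772, 0.635, -0.002], [0.635, 0.772, 0.001], [0.002, -0.001, -1.0]]
contact_force: [10.7, -3.4, -28.4]
width: 0.0294
grip_force: 92.3
```

```bash
python3 - <<'E'
from plant import robot
import cv2,numpy as np
s=robot.get_image('scene')['color'][150:250,185:305,::-1];w=robot.get_image('wrist')['color'][130:384,100:426,::-1]
f=lambda i,z:cv2.resize(np.clip(i*1.7,0,255).astype(np.uint8),z,interpolation=2)
cv2.imwrite('pics/g2.png',np.hstack([f(s,(400,333)),f(w,(400,333))]))
o=robot.get_obs();print(o['tool_pos'],o['contact_force'],o['grip_force'])
E
```

```text
[ 0.55512196 -0.02120667  0.11160791] [ 10.91434376  -2.5972796  -28.50432116] 92.25255782017484
```

View pics/g2.png

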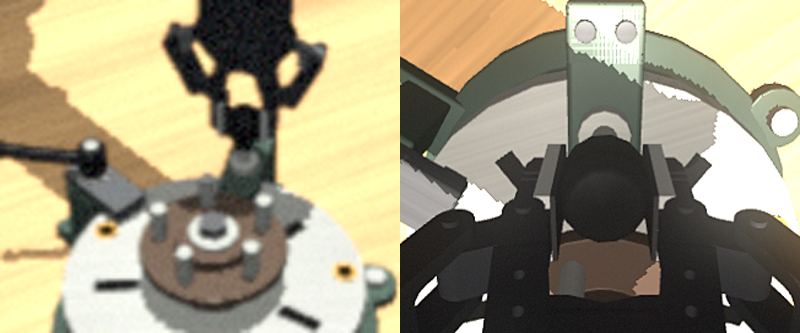

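The knob is up and held between the pads at about (240,125), with the collar visible below it. The tool stopped at 16.3 mm while the force rose to 28 N, so the plunger is at its stop. The lever is slack and the plate has not turned. I'm handing in.

```bash
python3 -c "
from plant import robot
print(robot.close_job())"
```

```text
the job is handed in; nothing more can be done
None
```

The job is handed in (no verdict came back): the clamp lever was swung about 67° to its slack stop, the plunger is pulled up about 16 mm to its stop and held with about 92 N of grip, the plate looks unturned, and the arm touched none of the loose items.

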